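# Unlatch a microscope's sample hold-down arm and hold it up

## Task

Slide the sample carriage by its pull post all the way out from under the microscope head, to its end stop. Then pull the latch of the hold-down arm sideways against its spring, lift the arm's tip off its ball by about 60 mm, and finish while still holding it up there with the carriage out, so that a colleague can change the sample: do not let go or lower it. Leave the bottle, the dishes and the slide box where they are.

Things in the scene. Friction and masses are not known exactly. Their poses are not given: they have to be found in the camera images.
- station: Fixed white microscope stand with a low dark steel rail (50 wide, 22 high). Origin at bench level on the rail's centre line; y axis along the rail, +y is the way out, -x the side towards the robot. Rail from y = -320 to 210, end stop at its +y end. Behind, a pillar (150 x 130, 340 high) centred at y = -410, eyepieces on its -x side.
- head_edge (a point): Middle of the lower front (+y) edge of the microscope's overhanging white head, 125 above the bench; axes of the station. From here the head runs 270 back (-y) over the rail; it is 120 wide and 75 high, with a round lamp house (70 across, 100 high) on top.
- carriage (a joint): Travel of the grey carriage along the rail (m): 0 = farthest under the head, 0.16 = at the end stop, fully out. It stays where it is left; moving it takes 3 to 5 N. Its plate is 110 wide and 335 long, top at z = 34; it carries the sample holder, the ball and the hold-down arm.
- pull_post (a point): Upright flat steel post at the carriage's leading (+y) end, by which the carriage is pulled: 12 thick (x), 26 wide (y), top at z = 100. The point lies in the post's centre, 82 above the bench. Axes as those of the station, z up. Always stands clear of the head.
- tilt (a joint): Angle of the hold-down arm (rad): 0 = level, sitting on its ball; grows as the tip rises, to 0.9 at most. It hinges about a level line along the station's x axis, 80 above the bench, 200 behind (-y of) the ball. Not sprung: it falls if let go. While the latch is shut it can rise no more than about 0.01.
- hold_arm: The aluminium hold-down arm: an open frame 64 wide, running 200 from its hinge to the coupler (48 x 46 cap) over the 25 mm steel ball, which stands 80 behind (-y of) the pull post. Origin on the hinge line, y axis along the arm to its tip, x axis along the hinge. About 0.35 kg with the latch, so 2 to 3 N lift the tip.
- coupler_top (a point): Top of the coupler cap at the arm's tip, straight above the ball; 103 above the bench when seated.
- latch (a joint): How far the latch is pulled out (m): 0 = shut, 0.014 = its stop. It slides along the arm's x axis, out towards -x (robot's side), against a spring: 6 N at first, 9.5 N at the stop; snaps back if let go. Pulled 0.008 or more, its jaw clears the ball and the arm can be lifted; once the arm is up it need not stay out.
- latch_grip (a point): Middle of the bare part of the latch rod, a level round steel bar 14 across that sticks out of the coupler to -x, 80 above the bench when seated. Bare from the coupler (22 mm off, +x) to a flange (22 mm off, -x; 26 across, 8 thick). x along the rod. Fingers closed across it (along y) can pull and lift it; it turns between the pads as the arm tilts, on a circle of 200 about the hinge.
- oil_bottle: Bystander: small amber bottle, 40 across, 85 high. Origin under its centre.
- dish_stack: Bystander: stack of three flat round clear dishes, 90 across, 44 high. Origin under its centre.
- slide_box: Bystander: flat grey and white box, 104 x 89, 32 high. Origin under its centre.

How it is judged:
By the outcome, as a careful person would: the job done as asked, in the order asked, and still so for the second after the job is handed in, while the arm keeps its last pose, push and grip.
It also fails if it takes over 48 s, if anything falls off the work surface, if the arm or the gripper's body presses on something with over 40 N, if the wrist force passes 120 N, or if a joint passes its speed limit or range.

## Robot

A 7-joint arm with a two-finger parallel gripper is mounted at the origin on the work surface. World frame = base frame: x ahead of the robot, y to its left, z up, the work surface at z = 0. Lengths are in mm, angles in degrees, forces in N, time in s.
With the tool pointing down it reaches from about 350 to 900 mm from the base axis. Payload 8.1 kg.
Tool frame: the origin (TCP) lies midway between the tips of the shut fingers; the grasp point (between the pads) lies robot.hold_point_z behind it (robot.hold_point_z is the distance from the TCP to the grasp point, in mm); z points along the fingers, y is the direction in which the jaws open and shut (so a half turn about z gives the same grasp; the last joint's range is limited). The gripper opens to 92 mm and grips with 3 to 60 N. Pads are 19 mm wide; open, the fingers measure 130 mm over their backs; the gripper's body (75 mm by 190 mm) begins 47 mm behind the grasp point.
Start: joints at [59.611, 24.895, 1.432, 90.138, -0.665, 64.973, -4.303], TCP at [259.273, -568.699, 226.742] pointing down, gripper open.
Joint ranges: [-149.89, 149.89], [-25.12, 119.58], [-72.63, 75.52], [4.76, 147.25], [-75.54, 255.54], [6.69, 114.76], [-157.13, 157.13]. Speed limits (degrees/s): [127.2, 127.2, 172.46, 172.46, 180, 180, 180].

## Interface

Orientations are given as a 3x3 rotation matrix whose columns are the frame's x, y, z axes.
In Python, from plant import robot, eyes gives the robot as it stands.
- The arm moves only by the tool step_arm, never from a script. Its arguments are lists of equal length, an entry for each row: "jaw": the closure in counts, from 0 (fully open) to 255 (shut); "offset": the shift along the tool's x, y, z in mm, a list of three; "delta_rot": the turn, a rotation vector about the tool's x, y, z in rad, a list of three. In form: {"jaw": [jaw, ...], "offset": [[x, y, z], ...], "delta_rot": [[wx, wy, wz], ...]}. A call has exactly 10 rows; each row is the pose to reach, as a shift and turn from the pose commanded when the call began, along the tool's axes at that moment; what a row does not reach only later rows make up. A row lasts 1/8 s, in which the tool goes at most 62.5 mm and 10.7 degrees, less where a joint would pass 70% of its speed; a pose out of reach is approached as far as the arm can. A call with a gripper value outside its range is refused whole. The fingers move at their own pace and stop on an object; "force" is the grip in N (left out, the last holds). Time passes only in rows, so rows that repeat a pose let the fingers close, or fill a call up. It gives the time, the measured TCP pose, the force and the opening at its end, in the units of the state.
- robot.read_state(): the state, without advancing time (a new reading comes with each control period).
- eyes.snapshot(name): name is "scene" or "top"; returns the picture (384x512x3 uint8, red, green, blue); there is no depth.
- eyes.calibration(name): a dict with "intrinsics" (3x3 intrinsics, pixels), "dist" ([k1, k2, p1, p2, k3] as OpenCV has them; the pictures are not rectified), "eye" and "orientation" of the camera in the world. Camera axes: x right, y down, z forward; pixel columns grow to the right and rows downward; lengths in mm; the calibration is good to about 2 mm. A picture is of the moment at which its call begins. calibration takes no time and is no camera call.
- robot.close_job(): hands the job in, once; it reports no verdict.
The state is a dict: "time": time; "joint_positions": joint angles; "joint_vel": joint speeds; "joint_torque": joint torques, N m; "eef_pos": TCP position; "tcp_rot": TCP orientation; "wrist_force": force on the tool from outside, world axes, zero at the start; "torque": the same for the moment, N m; "width": finger opening in mm.
Only numpy, scipy, OpenCV 4.12 (cv2) and the standard library are available. Lean on these libraries where they do the work, as an engineer would, in place of code of your own. Each camera call takes 0.05 s, during which the arm holds its last target.

## Working session

There is one attempt and no reset: what is moved stays moved. The work goes in short steps, Python scripts to look and compute and a tool call to move; the robot and the scene stay as the last step left them, time stands still between calls to the robot, and variables do not carry over. Pictures are saved under pics/ and viewed, and the job is handed in when it is done.

Besides the shell and the picture viewer there is one more tool, called after "Request:" as name(argument=value, ...), one argument or row to a line, values as JSON. step_arm: Moves the arm, as the interface text tells. Its arguments: {"type":"object","properties":{"jaw":{"type":"array","items":{"type":"number"}},"offset":{"type":"array","items":{"type":"array","items":{"type":"number"}}},"delta_rot":{"type":"array","items":{"type":"array","items":{"type":"number"}}},"force":{"type":"number"}},"required":["jaw","offset","delta_rot"]}

```bash
mkdir -p pics; ls
python3 - <<'E'
from plant import robot, eyes
import cv2,json
s=robot.read_state(); print(s); print(robot.hold_point_z)
for n in("scene","top"):
    cv2.imwrite(f"pics/{n}0.png",eyes.snapshot(n)[:,:,::-1]); print(eyes.calibration(n))
E
```

```text
pics
{'time': 0.0, 'joint_positions': array([59.61068458, 24.93458113,  1.42777304, 90.18863029, -0.66597681,
       64.97325668, -4.30153667]), 'joint_vel': array([ 0.00553208,  0.0397238 ,  0.00806649, -0.03132004,  0.04588212,
        0.01398231,  0.00715502]), 'joint_torque': array([-3.19858636e-04, -6.67853880e+01,  9.84847583e-01, -3.14467406e+01,
       -6.05518813e-02,  4.26514226e-02,  1.79570775e-04]), 'eef_pos': array([ 259.06282681, -568.22148396,  225.9678031 ]), 'tcp_rot': array([[ 9.09886183e-01,  4.14857335e-01, -7.24358482e-04],
       [ 4.14857957e-01, -9.09885175e-01,  1.35816309e-03],
       [-9.56391215e-05, -1.53627971e-03, -9.99998815e-01]]), 'wrist_force': array([ 0.41126859, -0.21257314,  0.29316718]), 'torque': array([-0.01475407, -0.04621188, -0.02295306]), 'width': 91.88299983979219}
18.8
{'intrinsics': array([[402.3461267 ,   0.        , 255.23184889],
       [  0.        , 402.3461267 , 198.66994915],
       [  0.        ,   0.        ,   1.        ]]), 'dist': array([-0.14097957,  0.        ,  0.        ,  0.        ,  0.        ]), 'eye': array([1454.52236381,   63.06135357,  790.47143153]), 'orientation': array([[ 0.00547039,  0.63429614, -0.77307082],
       [ 0.9997987 , -0.01839282, -0.00801635],
       [-0.0193037 , -0.77287134, -0.63426907]])}
{'intrinsics': array([[468.04438833,   0.        , 257.46745581],
       [  0.        , 468.04438833, 196.65436568],
       [  0.        ,   0.        ,   1.        ]]), 'dist': array([-0.02448617,  0.        ,  0.        ,  0.        ,  0.        ]), 'eye': array([ 444.74518737,   28.09354236, 1343.99302775]), 'orientation': array([[-0.02865568, -0.99109577,  0.13003084],
       [-0.99955966,  0.02941388,  0.00391377],
       [-0.00770364, -0.12986143, -0.99150223]])}
```

View pics/scene0.png

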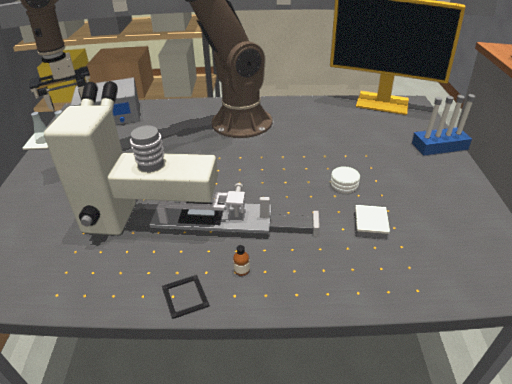

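View pics/top0.png

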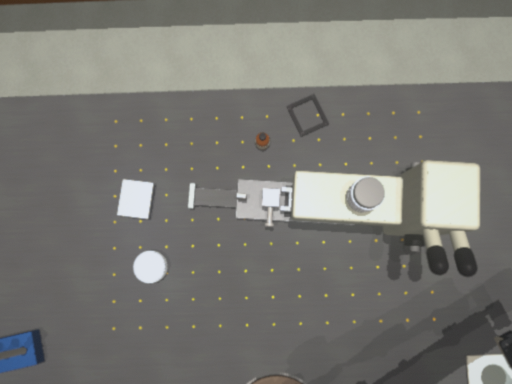

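The top view shows the rail along about world y, with the post near (241,196), the coupler near (271,198), the latch rod running down to (269,225) and the end stop near (192,196). I'll enlarge both pictures next.

```bash
cat > h.py <<'E'
import numpy as np, cv2
from plant import robot, eyes
def ray(n,uv):
    c=eyes.calibration(n)
    p=cv2.undistortPoints(np.array([[uv]],float),c['intrinsics'],c['dist'])[0,0]
    return c['eye'],c['orientation']@np.array([p[0],p[1],1.])
def plane(n,uv,z):
    o,d=ray(n,uv); return o+d*(z-o[2])/d[2]
def proj(n,P):
    c=eyes.calibration(n);R=c['orientation'].T
    return cv2.projectPoints(np.array(P,float).reshape(-1,1,3),cv2.Rodrigues(R)[0],-R@c['eye'],c['intrinsics'],c['dist'])[0][:,0]
def tri(u,v):
    (o1,d1),(o2,d2)=ray('scene',u),ray('top',v)
    t=np.linalg.lstsq(np.c_[d1,-d2],o2-o1,rcond=None)[0]
    a,b=o1+d1*t[0],o2+d2*t[1]; return (a+b)/2,np.linalg.norm(a-b)
E
python3 - <<'E'
import cv2
a=cv2.imread('pics/top0.png')[165:240,180:310];cv2.imwrite('pics/top0z.png',cv2.resize(a,None,fx=6,fy=6,interpolation=cv2.INTER_CUBIC))
a=cv2.imread('pics/scene0.png')[170:250,200:330];cv2.imwrite('pics/scene0z.png',cv2.resize(a,None,fx=6,fy=6,interpolation=cv2.INTER_CUBIC))
E
```

```text
(no output)
```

View pics/top0z.png

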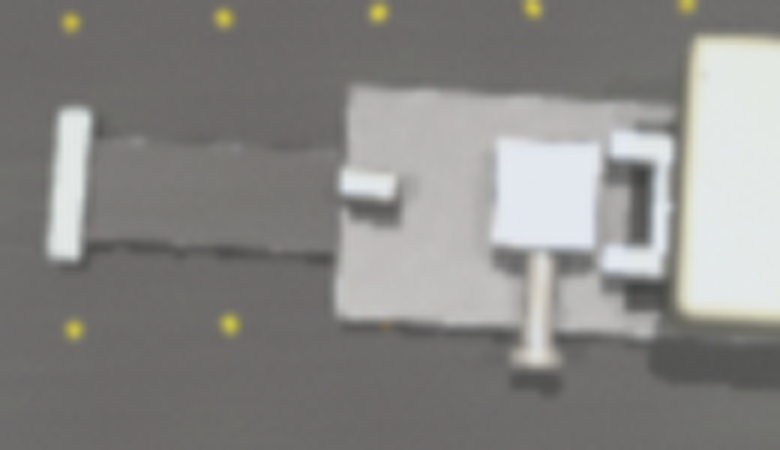

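View pics/scene0z.png

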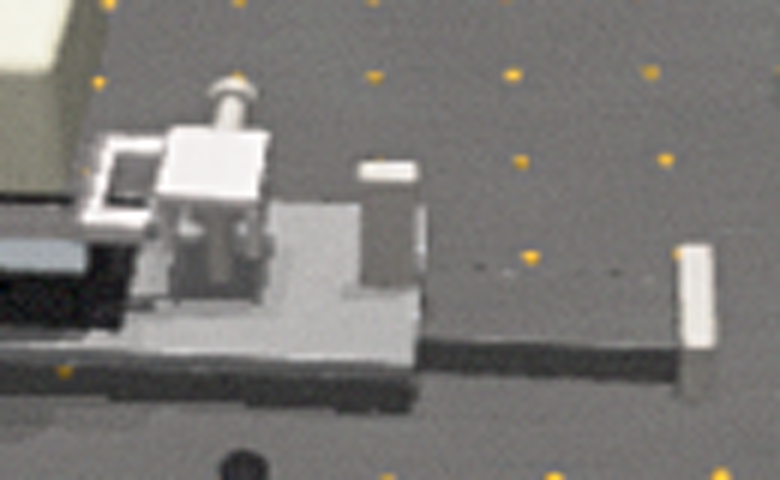

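Run:
```python
from h import *
np.set_printoptions(precision=1,suppress=True)
T=lambda x,y:(180+(x+.5)/6-.5,165+(y+.5)/6-.5)
S=lambda x,y:(200+(x+.5)/6-.5,170+(y+.5)/6-.5)
post=plane('top',T(369,185),100)
cop=plane('top',T(548,194),103)
print('post',post,'scene',plane('scene',S(389,171),100), tri(S(389,171),T(369,185)))
print('coup',cop,plane('scene',S(214,164),103),tri(S(214,164),T(548,194)))
print('flange',plane('top',T(535,357),80),'rod base',plane('top',T(540,255),85),plane('scene',S(233,92),85))
print('corners',[plane('top',T(*p),103)[:2] for p in[(497,140),(602,143),(600,249),(493,245)]])
print('plate',[plane('top',T(*p),34)[:2] for p in[(349,87),(335,318)]])
print('stop',[plane('top',T(*p),45)[:2] for p in[(75,110),(65,260)]])
print('rail edges',[plane('top',T(*p),22)[:2] for p in[(100,136),(330,148),(100,244),(330,257)]])
print('head edge top z200',[plane('top',T(*p),200)[:2] for p in[(694,40),(682,315)]])
im=cv2.imread('pics/top0.png').astype(int)
# head sides
for p in[(294,171),(403,177),(400,224),(291,218)]: print('head',plane('top',p,200)[:2])
d=cop-post;print(d,np.hypot(*d[:2]),np.degrees(np.arctan2(d[0],-d[1])))
```

```text
post [612.5  76.8 100. ] scene [611.2  79.2 100. ] (array([612.4,  78. , 101. ]), np.float64(2.404918325464165))
coup [605.7  -2.9 103. ] [607.5   0.2 103. ] (array([605.8,  -1.5, 101.6]), np.float64(3.028155480533274))
flange [534.9   4.7  80. ] rod base [580.4   1.1  85. ] [530.6   5.9  85. ]
corners [array([630.7,  19.1]), array([628. , -27.8]), array([580.4, -25.2]), array([583.6,  22.2])]
plate [array([668.5,  87.8]), array([559.1,  96.9])]
stop [array([659.5, 216. ]), array([588.9, 221.5])]
rail edges [array([650.4, 207.6]), array([641.4,  98. ]), array([598.6, 208.2]), array([589.2,  99.2])]
head edge top z200 [array([655.6, -62.9]), array([541.7, -53.6])]
head [656.3 -59.9]
head [ 633.2 -329.4]
head [ 517. -314.]
head [539.6 -48. ]
[ -6.8 -79.8   3. ] 80.05750703132905 -4.885263432107509
```

Run:
```python
from h import *
np.set_printoptions(precision=1,suppress=True)
for a,b in [((87,88),(436,268)),((108,87),(467,270))]: print('eyepiece tip',tri(a,b))
for p in[(428,270),(446,270)]: print(plane('top',p,350),plane('top',p,300))
for n,p in [('bottle',(263,139)),('dish',(150,267)),('box',(136,199))]: print(n,plane('top',p,30))
s=robot.read_state();R=s['tcp_rot'];p=s['eef_pos']
for w in [(330,-350,230),(400,-100,230),(450,60,230),(612,78,230)]: print(w,R.T@(np.array(w)-p))
```

```text
eyepiece tip (array([ 421.5, -374.6,  346.4]), np.float64(67.10447327923511))
eyepiece tip (array([ 402.4, -378.3,  351.7]), np.float64(46.72216909665646))
[ 409.1 -321.7  350. ] [ 407.3 -339.3  300. ]
[ 407.9 -359.6  350. ] [ 406.1 -379.1  300. ]
bottle [783.9  12.6  30. ]
dish [428.3 338.3  30. ]
box [620.6 378.3  30. ]
(330, -350, 230) [ 155.1 -169.2   -3.8]
(400, -100, 230) [ 322.5 -367.6   -3.5]
(450, 60, 230) [ 434.3 -492.5   -3.3]
(612, 78, 230) [ 589.2 -441.7   -3.4]
```

Run:
```python
from h import *
s=robot.read_state();R=s['tcp_rot'];p=s['eef_pos']
W=np.array([(259,-568,0),(255,-380,9.5),(290,-250,25),(400,-60,50)],float)
L=np.r_[0,np.cumsum(np.linalg.norm(np.diff(W[:,:2],axis=0),axis=1))]
q=np.array([np.interp(np.linspace(0,L[-1],11)[1:],L,W[:,i]) for i in range(3)]).T
for r in q: print(np.round(R.T@(np.array([r[0],r[1],230])-p)).astype(int).tolist(), round(-np.radians(r[2]),2))
```

```text
[21, -50, -4] -0.05
[43, -100, -4] -0.1
[64, -150, -4] -0.14
[93, -195, -4] -0.22
[127, -237, -4] -0.33
[162, -278, -4] -0.44
[207, -310, -4] -0.55
[251, -341, -4] -0.66
[295, -373, -3] -0.76
[339, -404, -3] -0.87
```

Request:
step_arm(
  jaw=[0,0,0,0,0,0,0,0,0,0],
  offset=[
    [21,-50,-4],
    [43,-100,-4],
    [64,-150,-4],
    [93,-195,-4],
    [127,-237,-4],
    [162,-278,-4],
    [207,-310,-4],
    [251,-341,-4],
    [295,-373,-3],
    [339,-404,-3],
  ],
  delta_rot=[
    [0,0,-0.05],
    [0,0,-0.1],
    [0,0,-0.14],
    [0,0,-0.22],
    [0,0,-0.33],
    [0,0,-0.44],
    [0,0,-0.55],
    [0,0,-0.66],
    [0,0,-0.76],
    [0,0,-0.87],
  ],
)

```text
time: 1.35
eef_pos: [400.5, -58.9, 229.7]
tcp_rot: [[0.267, 0.964, 0.0], [0.964, -0.267, -0.0], [-0.0, 0.0, -1.0]]
wrist_force: [-0.1, -0.8, -0.4]
width: 91.7
```

Request:
step_arm(
  jaw=[0,0,0,0,0,0,0,0,0,0],
  offset=[
    [38,33,0],
    [76,66,0],
    [113,100,0],
    [151,134,0],
    [188,167,0],
    [188,167,35],
    [188,167,70],
    [188,167,100],
    [188,167,110],
    [188,167,110],
  ],
  delta_rot=[
    [0,0,-0.04],
    [0,0,-0.08],
    [0,0,-0.12],
    [0,0,-0.16],
    [0,0,-0.186],
    [0,0,-0.186],
    [0,0,-0.186],
    [0,0,-0.186],
    [0,0,-0.186],
    [0,0,-0.186],
  ],
)

```text
time: 2.6
eef_pos: [611.5, 75.4, 119.5]
tcp_rot: [[0.087, 0.996, -0.001], [0.996, -0.087, -0.0], [-0.0, -0.001, -1.0]]
wrist_force: [-0.3, -0.2, 0.7]
width: 91.7
```

Run:
```python
from h import *
s=robot.read_state();print(s['eef_pos'],s['tcp_rot'].round(3),s['joint_positions'])
a=eyes.snapshot('scene')[:,:,::-1][100:280,150:390];cv2.imwrite('pics/s1.png',cv2.resize(a,None,fx=3,fy=3,interpolation=cv2.INTER_CUBIC))
```

```text
[611.48543566  75.4466645  119.51770104] [[ 0.087  0.996 -0.001]
 [ 0.996 -0.087 -0.   ]
 [-0.    -0.001 -1.   ]] [  7.36304607  33.17526989 -28.77067211  96.52964946  18.69901392
  55.18082205 -33.26660227]
```

View pics/s1.png

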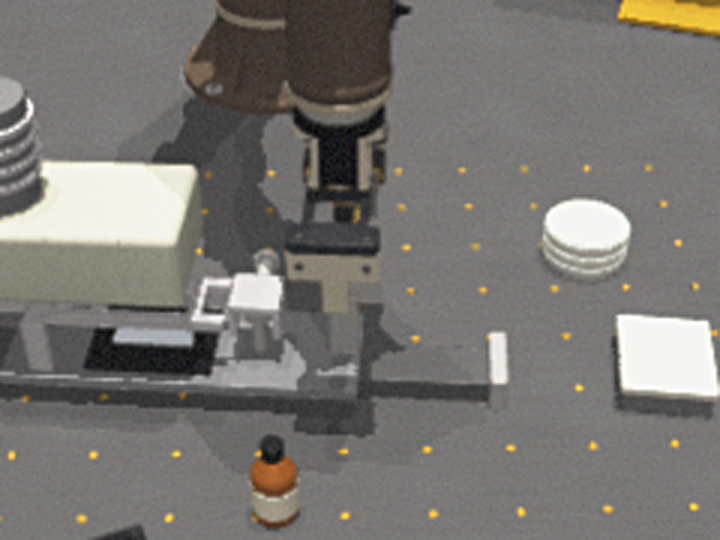

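The fingers straddle the post in the scene view (post at about (345,340)). I'll descend and close.

Request:
step_arm(
  jaw=[0,0,0,0,255,255,255,255,255,255],
  offset=[
    [2,0,20],
    [2,0,40],
    [2,0,55],
    [2,0,55],
    [2,0,55],
    [2,0,55],
    [2,0,55],
    [2,0,55],
    [2,0,55],
    [2,0,55],
  ],
  delta_rot=[
    [0,0,0],
    [0,0,0],
    [0,0,0],
    [0,0,0],
    [0,0,0],
    [0,0,0],
    [0,0,0],
    [0,0,0],
    [0,0,0],
    [0,0,0],
  ],
  force=30,
)

```text
time: 3.9
eef_pos: [611.8, 77.5, 64.7]
tcp_rot: [[0.087, 0.996, -0.0], [0.996, -0.087, -0.0], [-0.0, 0.0, -1.0]]
wrist_force: [-0.6, 0.8, -0.0]
width: 36.5
```

Request:
step_arm(
  jaw=[255,255,255,255,255,255,255,255,255,255],
  offset=[
    [0,0,0],
    [0,0,0],
    [0,0,0],
    [0,0,0],
    [0,0,0],
    [5,0,0],
    [15,0,0],
    [30,0,0],
    [40,0,0],
    [40,0,0],
  ],
  delta_rot=[
    [0,0,0],
    [0,0,0],
    [0,0,0],
    [0,0,0],
    [0,0,0],
    [0,0,0],
    [0,0,0],
    [0,0,0],
    [0,0,0],
    [0,0,0],
  ],
)

```text
time: 5.15
eef_pos: [616.5, 118.3, 64.8]
tcp_rot: [[0.087, 0.996, 0.002], [0.996, -0.087, 0.001], [0.001, 0.002, -1.0]]
wrist_force: [6.9, 2.3, -5.6]
width: 12.0
```

Run:
```python
from h import *
s=robot.read_state();print(s['eef_pos'],s['wrist_force'],s['width'])
a=eyes.snapshot('scene')[:,:,::-1][100:280,150:390];cv2.imwrite('pics/s2.png',cv2.resize(a,None,fx=3,fy=3,interpolation=cv2.INTER_CUBIC))
```

```text
[616.49768598 118.33113122  64.79607924] [ 6.93422149  2.25949995 -5.57907204] 12.03760809362199
```

View pics/s2.png

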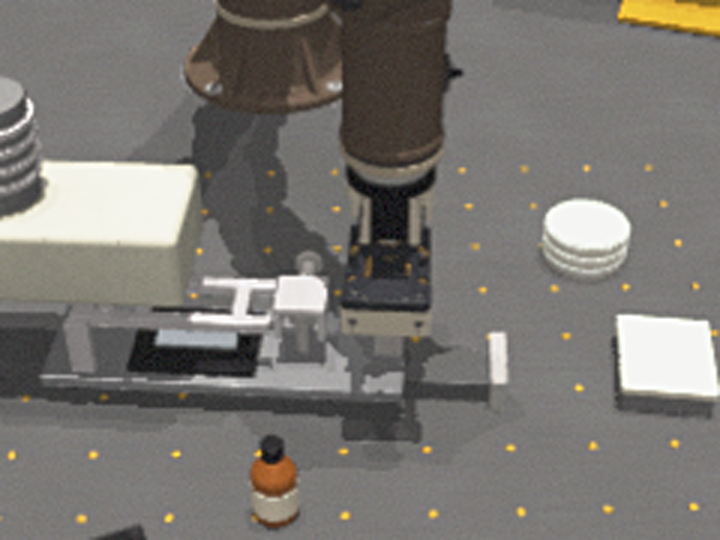

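The carriage moved with the gripper: it is 40 mm further out with a 12 mm grip. I'll keep pulling.

Request:
step_arm(
  jaw=[255,255,255,255,255,255,255,255,255,255],
  offset=[
    [5,1,0],
    [15,1,0],
    [25,1,0],
    [35,1,0],
    [45,1,0],
    [52,1,0],
    [56,1,0],
    [60,1,0],
    [60,1,0],
    [60,1,0],
  ],
  delta_rot=[
    [0,0,0],
    [0,0,0],
    [0,0,0],
    [0,0,0],
    [0,0,0],
    [0,0,0],
    [0,0,0],
    [0,0,0],
    [0,0,0],
    [0,0,0],
  ],
)

```text
time: 6.45
eef_pos: [622.0, 178.4, 64.8]
tcp_rot: [[0.086, 0.996, 0.001], [0.996, -0.086, 0.001], [0.001, 0.001, -1.0]]
wrist_force: [4.7, -0.8, -1.0]
width: 11.7
```

Run:
```python
from h import *
a=eyes.snapshot('scene')[:,:,::-1][180:260,230:360];cv2.imwrite('pics/s3.png',cv2.resize(a,None,fx=5,fy=5,interpolation=cv2.INTER_CUBIC))
```

```text
(no output)
```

View pics/s3.png

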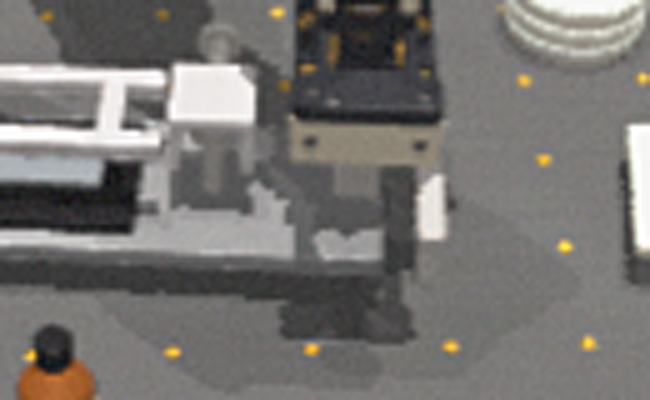

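A gap of about 30 px, or 10–15 mm, remains before the stop. I'll creep in.

Request:
step_arm(
  jaw=[255,255,255,255,255,255,255,255,255,255],
  offset=[
    [2,1,0],
    [5,1,0],
    [8,1,0],
    [10,1,0],
    [12,1,0],
    [13,1,0],
    [14,1,0],
    [15,1,0],
    [15,1,0],
    [15,1,0],
  ],
  delta_rot=[
    [0,0,0],
    [0,0,0],
    [0,0,0],
    [0,0,0],
    [0,0,0],
    [0,0,0],
    [0,0,0],
    [0,0,0],
    [0,0,0],
    [0,0,0],
  ],
)

```text
time: 7.75
eef_pos: [623.3, 192.4, 64.8]
tcp_rot: [[0.087, 0.996, -0.001], [0.996, -0.087, 0.0], [0.0, -0.001, -1.0]]
wrist_force: [-2.9, -2.5, 4.7]
width: 11.6
```

Request:
step_arm(
  jaw=[255,255,255,255,255,255,255,255,255,255],
  offset=[
    [1,0,0],
    [2,0,0],
    [3,0,0],
    [4,0,0],
    [5,0,0],
    [5,0,0],
    [5,0,0],
    [5,0,0],
    [5,0,0],
    [5,0,0],
  ],
  delta_rot=[
    [0,0,0],
    [0,0,0],
    [0,0,0],
    [0,0,0],
    [0,0,0],
    [0,0,0],
    [0,0,0],
    [0,0,0],
    [0,0,0],
    [0,0,0],
  ],
)

```text
time: 9.0
eef_pos: [623.8, 197.4, 64.8]
tcp_rot: [[0.087, 0.996, -0.001], [0.996, -0.087, 0.0], [0.0, -0.001, -1.0]]
wrist_force: [-3.0, -1.6, 5.6]
width: 11.8
```

Run:
```python
from h import *
a=eyes.snapshot('scene')[:,:,::-1][180:260,230:360];cv2.imwrite('pics/s4.png',cv2.resize(a,None,fx=5,fy=5,interpolation=cv2.INTER_CUBIC))
```

```text
(no output)
```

View pics/s4.png

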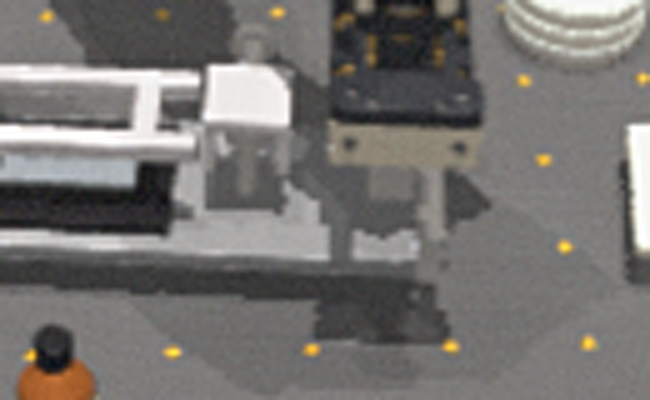

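Request:
step_arm(
  jaw=[255,255,255,255,255,255,255,255,255,255],
  offset=[
    [1,0,0],
    [2,0,0],
    [3,0,0],
    [4,0,0],
    [4,0,0],
    [4,0,0],
    [4,0,0],
    [4,0,0],
    [4,0,0],
    [4,0,0],
  ],
  delta_rot=[
    [0,0,0],
    [0,0,0],
    [0,0,0],
    [0,0,0],
    [0,0,0],
    [0,0,0],
    [0,0,0],
    [0,0,0],
    [0,0,0],
    [0,0,0],
  ],
)

```text
time: 10.3
eef_pos: [623.8, 197.8, 64.7]
tcp_rot: [[0.089, 0.996, -0.002], [0.996, -0.089, -0.004], [-0.005, -0.002, -1.0]]
wrist_force: [-6.8, -12.4, 11.1]
width: 11.8
```

Force rose to −12 N with no further motion, so it is on the end stop after about 120 mm of travel. I'll release and rise.

Request:
step_arm(
  jaw=[0,0,0,0,0,0,0,0,0,0],
  offset=[
    [0,0,0],
    [0,0,0],
    [0,0,0],
    [0,0,0],
    [0,0,0],
    [0,0,-20],
    [0,0,-60],
    [0,0,-100],
    [0,0,-120],
    [0,0,-120],
  ],
  delta_rot=[
    [0,0,0],
    [0,0,0],
    [0,0,0],
    [0,0,0],
    [0,0,0],
    [0,0,0],
    [0,0,0],
    [0,0,0],
    [0,0,0],
    [0,0,0],
  ],
)

```text
time: 11.55
eef_pos: [625.8, 201.6, 187.9]
tcp_rot: [[0.087, 0.996, 0.004], [0.996, -0.087, 0.002], [0.002, 0.004, -1.0]]
wrist_force: [0.3, 0.0, -1.0]
width: 91.9
```

Run:
```python
from h import *
s=robot.read_state();print(s['joint_positions'])
a=eyes.snapshot('scene')[:,:,::-1];b=eyes.snapshot('top')[:,:,::-1];cv2.imwrite('pics/s5f.png',a);cv2.imwrite('pics/t5f.png',b)
a=a[150:260,200:360];cv2.imwrite('pics/s5.png',cv2.resize(a,None,fx=5,fy=5,interpolation=cv2.INTER_CUBIC))
b=b[140:250,140:300];cv2.imwrite('pics/t5.png',cv2.resize(b,None,fx=5,fy=5,interpolation=cv2.INTER_CUBIC))
```

```text
[ -4.00631473  32.71991024 -29.1786099   86.34863197  16.93617431
  65.0648963  -41.40161303]
```

View pics/s5.png

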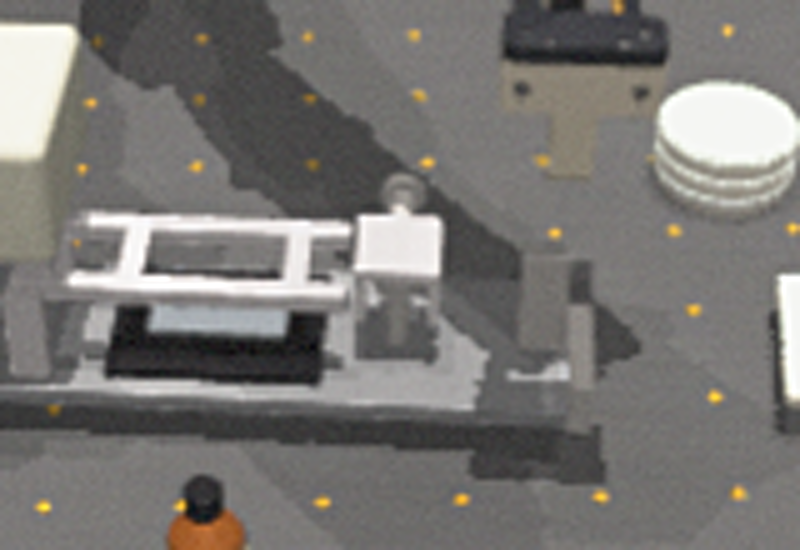

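View pics/t5.png

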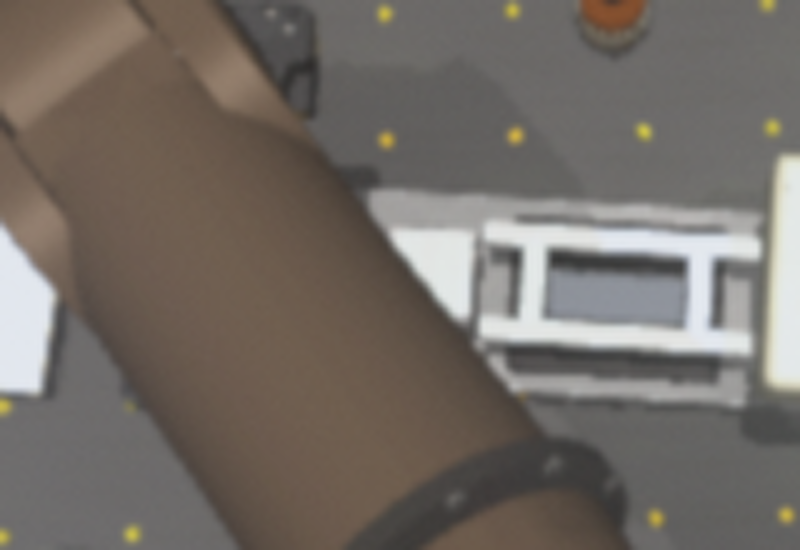

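Run:
```python
from h import *
np.set_printoptions(precision=1,suppress=True)
S=lambda x,y:(200+(x+.5)/5-.5,150+(y+.5)/5-.5)
sx=np.array([.9964,-.0845,0]);sy=np.array([.0845,.9964,0])
print('coup',plane('scene',S(399,245),103),'post',plane('scene',S(547,258),100),'flange',plane('scene',S(404,188),80), plane('scene',S(402,183),93))
c=np.array([616,118,103.]);g=c-46*sx;g[2]=80
print(g)
pr=lambda P:[(np.round((p-[200-.5,150-.5])*5)).tolist() for p in proj('scene',P)]
print('pred scene zoom: coup,post,flange,rail',pr([c,c+80*sy+[0,0,-3],g-26*sx]))
s=robot.read_state();R=s['tcp_rot'];p=s['eef_pos']
print(R.T@(np.r_[g[:2],188]-p))
```

```text
coup [618.2 119.4 103. ] post [627.8 198.4 100. ] flange [538.6 126.9  80. ] [550.7 124.8  93. ]
[570.2 121.9  80. ]
pred scene zoom: coup,post,flange,rail [[397.0, 243.0], [545.0, 253.0], [400.0, 195.0]]
[-83.2 -47.2  -3.1]
```

Request:
step_arm(
  jaw=[0,0,0,0,0,0,0,0,0,0],
  offset=[
    [-10,-6,0],
    [-20,-12,0],
    [-30,-18,0],
    [-40,-24,0],
    [-50,-30,0],
    [-60,-36,0],
    [-70,-41,0],
    [-78,-44,0],
    [-82,-46,0],
    [-82,-46,0],
  ],
  delta_rot=[
    [0,0,-0.17],
    [0,0,-0.35],
    [0,0,-0.52],
    [0,0,-0.7],
    [0,0,-0.87],
    [0,0,-1.05],
    [0,0,-1.22],
    [0,0,-1.4],
    [0,0,-1.57],
    [0,0,-1.57],
  ],
)

```text
time: 12.9
eef_pos: [571.0, 122.4, 183.6]
tcp_rot: [[-0.996, 0.089, -0.002], [0.089, 0.996, -0.0], [0.002, -0.0, -1.0]]
wrist_force: [-0.1, -0.0, -0.4]
width: 91.9
```

Run:
```python
from h import *
s=robot.read_state();print(s['joint_positions'],s['eef_pos'],s['tcp_rot'].round(3))
a=eyes.snapshot('scene')[:,:,::-1];b=eyes.snapshot('top')[:,:,::-1]
a=a[150:260,200:360];cv2.imwrite('pics/s6.png',cv2.resize(a,None,fx=5,fy=5,interpolation=cv2.INTER_CUBIC))
b=b[140:250,140:300];cv2.imwrite('pics/t6.png',cv2.resize(b,None,fx=5,fy=5,interpolation=cv2.INTER_CUBIC))
```

```text
[ 17.68047887  32.94265704 -52.42244809  96.06059375  28.23770081
  65.36635862  42.40042176] [571.02823135 122.42302032 183.5528181 ] [[-0.996  0.089 -0.002]
 [ 0.089  0.996 -0.   ]
 [ 0.002 -0.    -1.   ]]
```

View pics/s6.png

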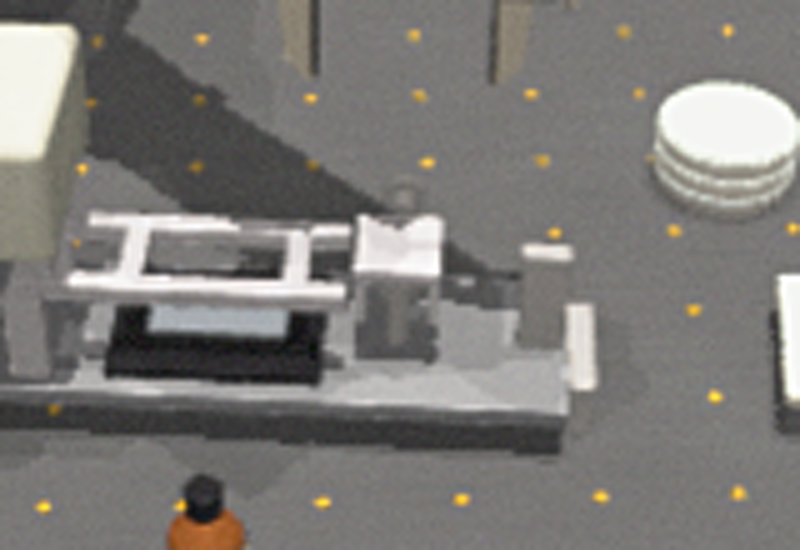

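View pics/t6.png

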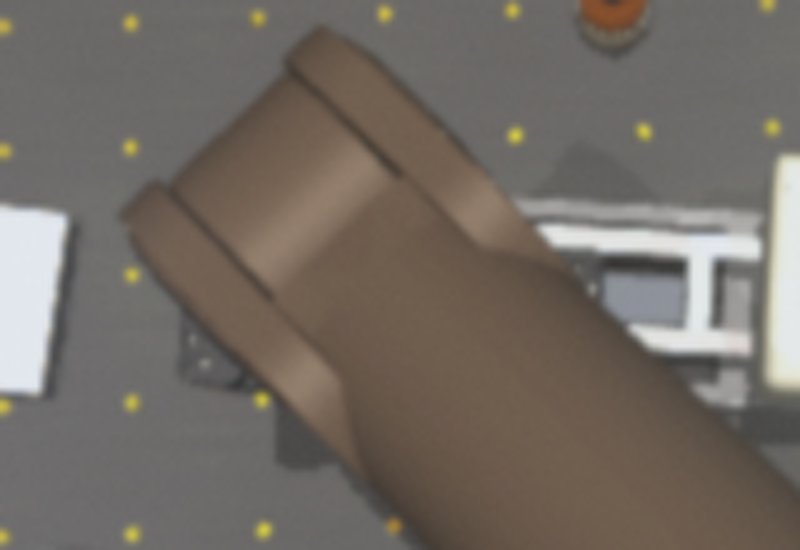

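The fingers are left and right of the rod in the scene view, and the plate edge meets the stop at (568,390). I'll descend and close.

Request:
step_arm(
  jaw=[0,0,0,0,0,100,150,150,150,150],
  offset=[
    [0,0,30],
    [0,0,60],
    [0,0,90],
    [0,0,112],
    [0,0,122],
    [0,0,122],
    [0,0,122],
    [0,0,122],
    [0,0,122],
    [0,0,122],
  ],
  delta_rot=[
    [0,0,0],
    [0,0,0],
    [0,0,0],
    [0,0,0],
    [0,0,0],
    [0,0,0],
    [0,0,0],
    [0,0,0],
    [0,0,0],
    [0,0,0],
  ],
)

```text
time: 14.25
eef_pos: [571.8, 123.1, 63.0]
tcp_rot: [[-0.996, 0.088, 0.0], [0.088, 0.996, -0.0], [-0.0, -0.0, -1.0]]
wrist_force: [-0.3, -0.8, -0.6]
width: 46.5
```

Run:
```python
from h import *
s=robot.read_state();print(s['joint_positions'],s['eef_pos'],s['width'])
a=eyes.snapshot('scene')[:,:,::-1]
a=a[120:230,220:340];cv2.imwrite('pics/s7.png',cv2.resize(a,None,fx=5,fy=5,interpolation=cv2.INTER_CUBIC))
```

```text
[ 13.90430711  40.23731572 -46.96939982 102.88281327  36.19044868
  53.12670383  35.88809674] [571.77966978 123.09568223  62.95091928] 46.46445134211942
```

View pics/s7.png

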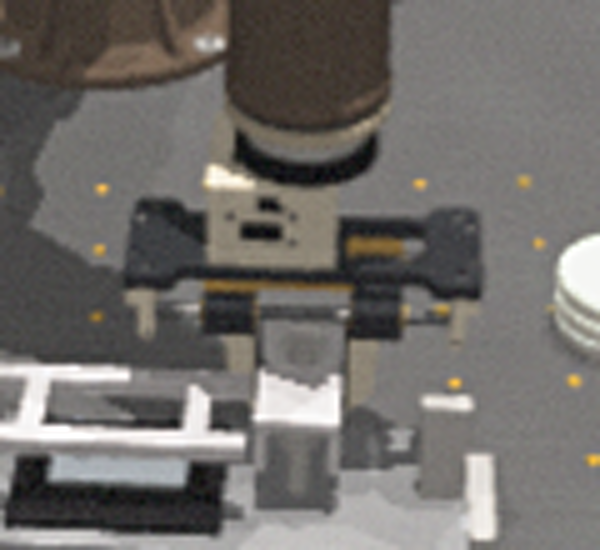

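Request:
step_arm(
  jaw=[255,255,255,255,255,255,255,255,255,255],
  offset=[
    [0,1,2],
    [0,1,2],
    [0,1,2],
    [0,1,2],
    [0,1,2],
    [0,1,2],
    [0,1,2],
    [0,1,2],
    [0,1,2],
    [0,1,2],
  ],
  delta_rot=[
    [0,0,0],
    [0,0,0],
    [0,0,0],
    [0,0,0],
    [0,0,0],
    [0,0,0],
    [0,0,0],
    [0,0,0],
    [0,0,0],
    [0,0,0],
  ],
  force=45,
)

```text
time: 15.55
eef_pos: [571.6, 123.5, 60.6]
tcp_rot: [[-0.996, 0.088, -0.0], [0.088, 0.996, -0.001], [0.0, -0.001, -1.0]]
wrist_force: [-1.5, -4.2, 0.2]
width: 12.6
```

Run:
```python
from h import *
s=robot.read_state();print(s['eef_pos'],s['wrist_force'],s['width'])
a=eyes.snapshot('scene')[:,:,::-1]
a=a[120:230,220:340];cv2.imwrite('pics/s8.png',cv2.resize(a,None,fx=5,fy=5,interpolation=cv2.INTER_CUBIC))
```

```text
[571.61794925 123.47690477  60.56655933] [-1.48010698 -4.17523126  0.20910764] 12.576148185075038
```

View pics/s8.png

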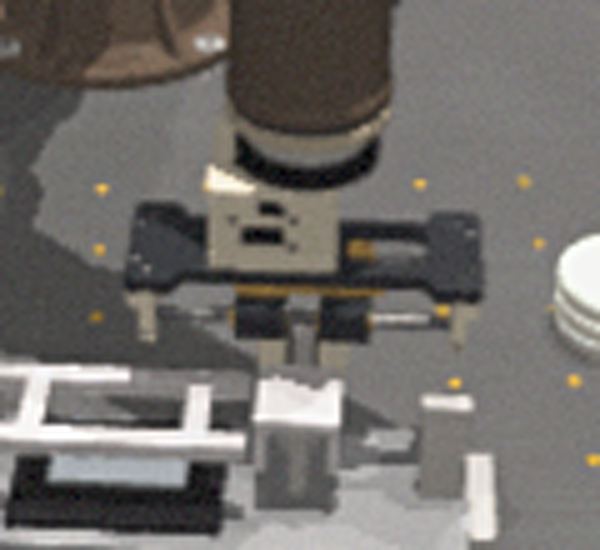

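The rod is held, with a slight push towards the stop. Now I'll pull the latch towards −x.

Request:
step_arm(
  jaw=[255,255,255,255,255,255,255,255,255,255],
  offset=[
    [1,0,0],
    [3,0,0],
    [5,0,0],
    [7,0,0],
    [9,0,0],
    [11,0,0],
    [12,0,0],
    [12,0,0],
    [12,0,0],
    [12,0,0],
  ],
  delta_rot=[
    [0,0,0],
    [0,0,0],
    [0,0,0],
    [0,0,0],
    [0,0,0],
    [0,0,0],
    [0,0,0],
    [0,0,0],
    [0,0,0],
    [0,0,0],
  ],
)

```text
time: 16.85
eef_pos: [562.5, 124.3, 61.1]
tcp_rot: [[-0.996, 0.089, 0.004], [0.089, 0.996, -0.0], [-0.004, 0.0, -1.0]]
wrist_force: [6.8, -5.9, -1.4]
width: 12.8
```

No slip: 9 mm of motion at about 8 N matches the spring. I'll pull a bit further, then start the lift along the circle.

Request:
step_arm(
  jaw=[255,255,255,255,255,255,255,255,255,255],
  offset=[
    [1,0,0],
    [2,0,0],
    [3,0,0],
    [3,0,-2],
    [3,0,-5],
    [3,-0.3,-9],
    [3,-0.6,-13],
    [3,-0.8,-17],
    [3,-1,-20],
    [3,-1,-20],
  ],
  delta_rot=[
    [0,0,0],
    [0,0,0],
    [0,0,0],
    [0,0,0],
    [0,0,0],
    [0,0,0],
    [0,0,0],
    [0,0,0],
    [0,0,0],
    [0,0,0],
  ],
)

```text
time: 18.1
eef_pos: [559.6, 123.6, 81.2]
tcp_rot: [[-0.996, 0.09, 0.005], [0.09, 0.996, 0.0], [-0.004, 0.001, -1.0]]
wrist_force: [8.8, -5.4, -4.5]
width: 12.6
```

Run:
```python
from h import *
s=robot.read_state();print(s['eef_pos'],s['wrist_force'],s['width'])
a=eyes.snapshot('scene')[:,:,::-1]
a=a[120:240,220:350];cv2.imwrite('pics/s9.png',cv2.resize(a,None,fx=5,fy=5,interpolation=cv2.INTER_CUBIC))
```

```text
[559.61054065 123.5964935   81.19220655] [ 8.76859565 -5.3886598  -4.50553908] 12.616056482941222
```

View pics/s9.png

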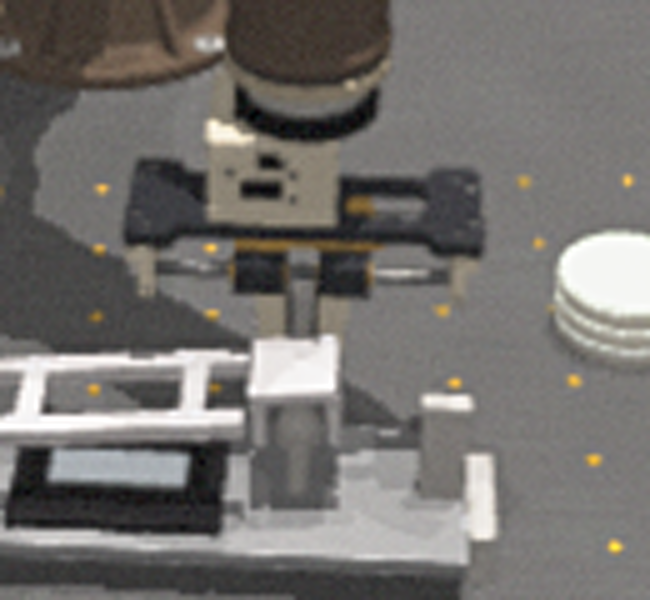

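The arm tip has risen and the carriage is still on the stop (plate edge at (468,520)). I'll continue the arc.

Request:
step_arm(
  jaw=[255,255,255,255,255,255,255,255,255,255],
  offset=[
    [0,-0.5,-5],
    [0,-1.2,-10],
    [0,-2,-15],
    [0,-2.9,-20],
    [0,-4,-25],
    [0,-5.2,-30],
    [0,-6.5,-35],
    [0,-7.7,-39],
    [0,-8.2,-41],
    [0,-8.2,-41],
  ],
  delta_rot=[
    [0,0,0],
    [0,0,0],
    [0,0,0],
    [0,0,0],
    [0,0,0],
    [0,0,0],
    [0,0,0],
    [0,0,0],
    [0,0,0],
    [0,0,0],
  ],
)

```text
time: 19.4
eef_pos: [558.7, 115.5, 122.1]
tcp_rot: [[-0.996, 0.09, 0.004], [0.09, 0.996, 0.0], [-0.004, 0.001, -1.0]]
wrist_force: [9.1, -5.1, -4.0]
width: 12.5
```

Run:
```python
from h import *
s=robot.read_state();print(s['eef_pos'],s['wrist_force'],s['width'])
a=eyes.snapshot('scene')[:,:,::-1];cv2.imwrite('pics/s10f.png',a)
b=eyes.snapshot('top')[:,:,::-1];cv2.imwrite('pics/t10f.png',b)
a=a[120:240,220:350];cv2.imwrite('pics/s10.png',cv2.resize(a,None,fx=5,fy=5,interpolation=cv2.INTER_CUBIC))
```

```text
[558.7223819  115.54651948 122.1237214 ] [ 9.08012881 -5.07472443 -4.01085726] 12.519436019340983
```

View pics/s10.png

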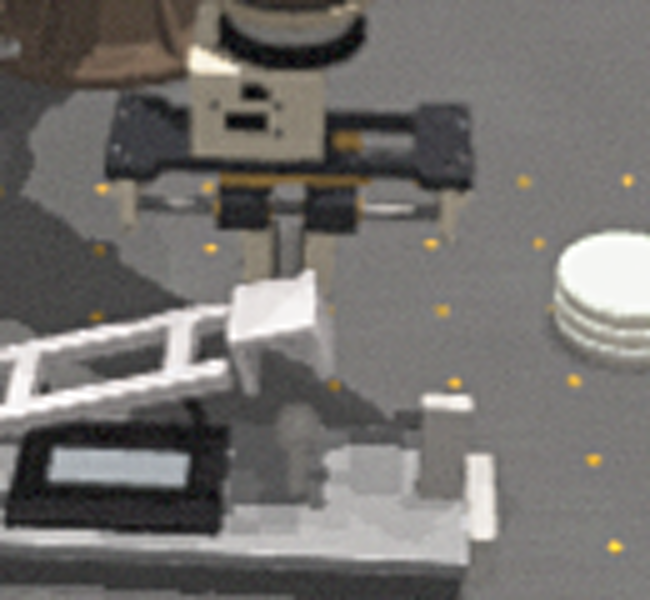

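View pics/s10f.png

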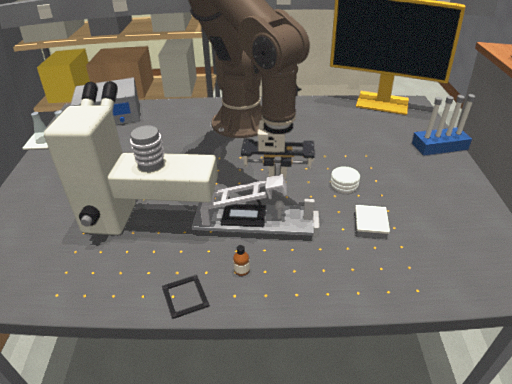

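View pics/t10f.png

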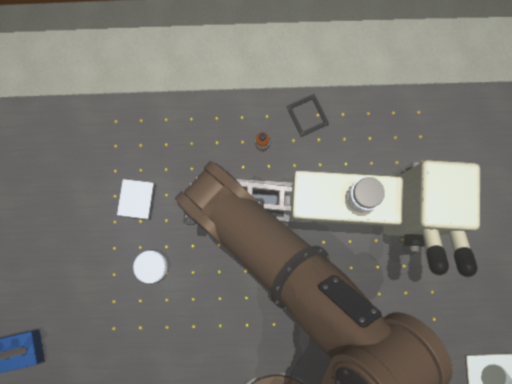

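The ball is exposed at about (295,430), and the arm is up with the rod about 61 mm higher. The carriage is still against its stop and the bystanders haven't moved. I'll do one hold call to confirm it is steady.

Request:
step_arm(
  jaw=[255,255,255,255,255,255,255,255,255,255],
  offset=[
    [0,0,0],
    [0,0,0],
    [0,0,0],
    [0,0,0],
    [0,0,0],
    [0,0,0],
    [0,0,0],
    [0,0,0],
    [0,0,0],
    [0,0,0],
  ],
  delta_rot=[
    [0,0,0],
    [0,0,0],
    [0,0,0],
    [0,0,0],
    [0,0,0],
    [0,0,0],
    [0,0,0],
    [0,0,0],
    [0,0,0],
    [0,0,0],
  ],
)

```text
time: 20.75
eef_pos: [558.7, 115.6, 122.0]
tcp_rot: [[-0.996, 0.089, 0.004], [0.089, 0.996, 0.0], [-0.004, 0.001, -1.0]]
wrist_force: [8.9, -5.3, -5.0]
width: 12.9
```

Run:
```python
from h import *
np.set_printoptions(precision=1,suppress=True)
a=eyes.snapshot('scene')[:,:,::-1];f=cv2.imread('pics/s10f.png')
print('pixels changed since last', (np.abs(a.astype(int)-f).max(2)>60).sum())
s=robot.read_state();print(s['eef_pos'],s['wrist_force'],s['width'])
print(robot.close_job())
```

```text
pixels changed since last 0
[558.7 115.5 122. ] [ 9.2 -4.8 -5.6] 12.918478815745177
the job is handed in; nothing more can be done
None
```

The carriage is out at its end stop, and the hold-down arm's tip is up about 61 mm, still held by the gripper. I handed the job in like that at about 21 s.

- **Carriage:** I gripped the pull post and drew it out about 120 mm. At the end the force rose to about 12 N with no further motion, and the picture shows the plate against the stop.
- **Latch:** I took the rod with 45 N of grip and pulled it about 12 mm against its spring. The force (about 8 to 9 N) matched the spring, so there was no sign of slipping.
- **Arm:** I lifted it along its arc with a slight push towards the stop, so the carriage would not creep back. I judged the 61 mm from how far the gripper rose; I did not measure it separately in the pictures.
- **Last checks:** During a 1.25 s hold the pose stayed within 0.1 mm and the scene picture did not change. The ball is exposed, and the bottle, dishes and slide box look to be where they were.

**Small disagreements:** The two cameras differed by about 2 to 3 mm on positions. The grip on the 14 mm rod reads about 12.5 to 13 mm, which I put down to the pads giving. Neither affected the grasp.

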